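# Dose the measuring jug at the pump bottle and set it on the stirrer

### The job

Stand the measuring jug upright on the drip plate with its mouth under the spout of the dosing pump and let go of it; then press the pump head smoothly all the way down, hold it there for a moment and let it spring fully back up. Then take the jug to the magnetic stirrer and set it down gently, upright in the middle of the round plate. Keep the jug upright on the way, do not force the pump, do not pump when the jug is not under the spout, and leave everything else where it stands.

Things in the scene. Friction and masses are not known exactly. Their poses are not given: they have to be found in the camera images.
- dispenser: dosing pump, screwed to the bench: white bottle (90 mm across) in a steel wire cradle on a steel drip plate, with a sprung pump head and long spout. Origin on the bench under the bottle's axis; z up; the spout points along its own -x. Drip plate: 8 mm thick, x = -190 to 60, y = -60 to 60 mm; the jug's place is its free part under the spout, beyond the bottle's side at x = -45 mm
- pump_top (a point): centre of the flat round top of the pump head (40 mm across), where it is pressed, 258 mm above the bench when up. It goes down with the head; axes as the dispenser's
- pump (a joint): travel of the pump head, in m: 0 = up (rest), 0.025 = fully down. It moves straight down against a spring, about 3 N to start it and 8 N at the bottom, and comes back up by itself when let go; head and spout go down together and do not turn
- spout_tip (a point): outlet at the end of the spout, opening downwards: 115 mm from the bottle's axis along the dispenser's -x, 228 mm above the bench when up (203 mm when pressed). The spout is a bar 13 mm thick at 248 mm above the bench from the head out to its bent-down tip
- jug: white plastic measuring jug, 115 mm tall, round and open at the top, 74 mm across at the base and 86 mm at the rim, wall 3 mm, about 0.14 kg, with one loop handle; stands on the bench at the start. Origin: centre of its underside; z up; the handle is on its own -x side, a small pouring lip on +x
- jug_grip (a point): grip point on the jug's handle: middle of the upright strap, 78 mm from the jug's axis along its -x, 85 mm above its underside. The strap is 18 mm wide (along the jug's y), 10 mm thick (along x) and runs from 28 to 104 mm above the underside; 30 mm are free between strap and wall. Axes as the jug's
- jug_mouth (a point): centre of the jug's mouth, in the plane of its rim, 115 mm above its underside; axes as the jug's
- stirrer: magnetic stirrer, fixed: ivory box 200 mm (x) x 150 mm (y), top at 65 mm, with a black knob and small screen on its -x face and a round aluminium plate on top. Origin on the bench under the box's centre; z up
- plate_center (a point): centre of the stirrer's round plate (134 mm across), on its upper face, 85 mm above the bench, 25 mm along the stirrer's +x from its origin
- beaker: bystander: clear glass beaker without a handle, 88 mm across, 112 mm tall; origin under its centre
- wash_bottle: bystander: squeeze bottle with a bent thin tube, 68 mm across, 193 mm tall; origin under its centre
- flask: bystander: stoppered conical flask, 85 mm across, 146 mm tall; origin under its centre
- tube_rack: bystander: white rack 210 x 62 mm with capped sample tubes, 96 mm tall; origin under its centre, long along its x
- slide_box: bystander: flat grey slide box 192 x 102 x 34 mm; origin under its centre
- timer: bystander: flat white bench timer 66 x 66 x 20 mm; origin under its centre
Things that resemble listed ones, but are neither listed nor needed, are in the scene too. Leave any orange or red look-alike of the jug alone.

How it is judged (in metres and radians):
On the way, in this order (a step that is already met when the one before it is completed fails the run):
1. the jug stands upright on the drip plate, let go, its mouth under the spout (mouth centre within 30 mm of the outlet, seen from above) (horizontal distance between jug_mouth and spout_tip below 0.03 m and z of jug in the frame of dispenser between 0.004 and 0.013 m and angle between jug's own z axis and vertical below 0.1 rad and contact force between the fingers and jug below 0.1 N and linear speed of jug below 0.02 m/s and value of joint pump below 0.004 m), for 0.2 s.
2. the pump head is pressed down (at least 20 of its 25 mm) and held for 0.2 s, the jug standing under the spout (value of joint pump above 0.02 m and horizontal distance between jug_mouth and spout_tip below 0.03 m and z of jug in the frame of dispenser between 0.004 and 0.013 m and angle between jug's own z axis and vertical below 0.1 rad), for 0.2 s.
3. the pump head is back up (within 3 mm), the jug still standing under the spout (value of joint pump below 0.003 m and horizontal distance between jug_mouth and spout_tip below 0.03 m and z of jug in the frame of dispenser between 0.004 and 0.013 m and angle between jug's own z axis and vertical below 0.1 rad), for 0.1 s.
At the end, for the whole second after the job is handed in: the jug stands upright (within 0.1 rad), released and at rest on the stirrer's round plate, its axis within 25 mm of the plate's centre, and the pump head is up (within 3 mm) (horizontal distance between jug and plate_center below 0.025 m and z of jug in the frame of plate_center between -0.004 and 0.005 m and angle between jug's own z axis and vertical below 0.1 rad and contact force between the fingers and jug below 0.1 N and linear speed of jug below 0.02 m/s and value of joint pump below 0.003 m); the robot touches nothing.
It fails at once if the pump head is pressed by more than 6 mm with the jug not under the spout (mouth centre more than 38 mm from the outlet, seen from above) (value of joint pump above 0.006 m and horizontal distance between jug_mouth and spout_tip above 0.038 m).
It fails at once if the robot or the jug pushes on the dosing pump with more than 60 N (contact force between any of the arm, the fingers, jug and dispenser above 60 N).
It fails at once if the jug is dropped (faster than 0.45 m/s with the fingers off it, as after a free fall of 10 mm) or banged down on the stirrer (more than 30 N) ((linear speed of jug above 0.45 m/s and contact force between the fingers and jug below 0.1 N) or contact force between jug and stirrer above 30 N).
It fails at once if the jug is tilted by more than 0.4 rad (angle between jug's own z axis and vertical above 0.4 rad).
It fails at once if a bystander is moved by more than 25 mm (distance of any of beaker, wash_bottle, flask, tube_rack, slide_box, timer from where it was at the start of the episode above 0.025 m).
It also fails if it takes over 72 s, if anything falls off the work surface, if the arm or the gripper's body presses on something with over 40 N, if the wrist force passes 120 N, or if a joint passes its speed limit or range.

### The arm

A 6-joint arm with a two-finger parallel gripper is mounted at the origin on the work surface. World frame = base frame: x ahead of the robot, y to its left, z up, the work surface at z = 0. Lengths are in mm, angles in rad, forces in N, time in s.
With the tool pointing down it reaches from about 350 to 975 mm from the base axis. Payload 7.1 kg.
Tool frame: the origin (TCP) lies midway between the tips of the shut fingers; the grasp point (between the pads) lies 19 mm behind it (ctrl.tcp_to_grasp is the distance from the TCP to the grasp point, in mm); z points along the fingers, y is the line along which they close (so a half turn about z gives the same grasp; the last joint's range is limited). The gripper opens to 88 mm and grips with 3 to 60 N. Pads are 20 mm wide; open, the fingers measure 115 mm over their backs; the gripper's body (75 mm by 178 mm) begins 61 mm behind the grasp point.
Start: joints at [-1.209, 0.423, 1.63, -0, 1.089, -0.019], TCP at [232.306, -580.206, 222.675] pointing down, gripper open.
Joint ranges: [-3, 3], [-0.9, 2.11], [0.09, 2.58], [-1.31, 4.45], [0.11, 2.69], [-2.54, 2.54]. Speed limits (rad/s): [2.39, 2.39, 3.01, 3.14, 3.14, 3.14].

### API

Orientations are given as a rotation vector (axis times angle).
In Python, from workcell import get_obs, cams, ticket, boxes_of, ctrl gives the robot as it stands.
- The arm moves only by the shell command python3 -m creep 'ROWS' [OPENING]. ROWS is JSON, one flat list of numbers, 4 for each row, row after row: the shift along the world's x, y, z in m, then the turn about the world's z in rad. In form: [tx, ty, tz, spin, tx, ty, tz, spin, ...]. A call has 1 to 10 rows; each row is the pose to reach, as a shift and turn from the pose commanded when the call began; what a row does not reach only later rows make up. A row lasts 1/12 s, in which the tool goes at most 41.7 mm and 7.16 degrees, less where a joint would pass 70% of its speed; a pose out of reach is approached as far as the arm can. A call with a gripper value outside its range is refused whole. OPENING is the opening, from 0 (shut) to 1 (fully open), set as the call begins (- or left out, the last holds). The fingers move at their own pace and stop on an object; the grip force is fixed at half the most. Time passes only in rows, so rows that repeat a pose let the fingers close. It gives the time, the measured TCP pose, the force, the opening and the grip force at its end, in the units of the state.
- get_obs(): the state, without advancing time (a new reading comes with each control period).
- cams.get_image(name): name is "scene" or "top" or "wrist"; returns (picture, depth): 384x512x3 uint8, red, green, blue; 384x512 float32, mm along the optical axis (not along the pixel's ray), 0 where there is no reading.
- cams.get_calibration(name): a dict with "mtx" (3x3 intrinsics, pixels), "R" (3x3) and "t" (3): a world point X has camera coordinates R X + t; the wrist camera has in their place "mount" (4x4, takes a point from camera to tool coordinates, whose origin is the TCP and whose axes are the flange's). Camera axes: x right, y down, z forward; pixel columns grow to the right and rows downward; lengths in mm; the calibration is good to about 2 mm. A picture is of the moment at which its call begins: read the wrist's pose just before it. get_calibration takes no time and is no camera call.
- ticket.close_job(): hands the job in; it is judged then, once.
Trained networks look in the newest picture that a camera, given by its name, has taken for a name from the list of things; names that differ only in an ending like _2 or _b are one class to them, and where a whole thing is asked for, a point or a joint stands for the part that bears it (a point fixed in the world has none). Each returns a list of dicts, best first, with "score" (0 to 1); they miss things now and then, are a little off and sometimes report something else, mostly with a low value. They report only what shows in the picture. A call takes as long as a camera call. They do not tell look-alikes from the thing itself.
- boxes_of(camera, target): "centre" ([column, row] in pixels, amid what is visible of it).
The state is a dict: "t": time; "qpos": joint angles; "qvel": joint speeds; "joint_torque": joint torques, N m; "ee_pos": TCP position; "orientation": TCP orientation; "ft_force": force on the tool from outside, world axes, zero at the start; "moment": the same for the moment, N m; "width": finger opening in mm; "grasp_force": force on a finger pad.
Only numpy, scipy, OpenCV 4.12 (cv2) and the standard library are available. Lean on these libraries where they do the work, as an engineer would, in place of code of your own. Each camera call takes 0.05 s, during which the arm holds its last target. There are 200 camera calls.

## Working session

There is one attempt and no reset: what is moved stays moved. The work goes in short steps, Python scripts to look and compute and a shell command to move; the robot and the scene stay as the last step left them, time stands still between calls to the robot, and variables do not carry over. Pictures are saved under pics/ and viewed, at most 10 in all, crops included, and the job is handed in when it is done.

```bash
mkdir -p pics; cat > h.py <<'E'
import numpy as np, cv2
from workcell import get_obs, cams, ticket, boxes_of, ctrl
from scipy.spatial.transform import Rotation as Ro
def shot(c):
    o=get_obs(); im,d=cams.get_image(c); k=cams.get_calibration(c); K=np.array(k["mtx"])
    if "R" in k:
        R=np.array(k["R"]);t=np.array(k["t"]).ravel(); A=R.T; b=-R.T@t
    else:
        M=np.array(k["mount"]); Rt=Ro.from_rotvec(o["orientation"]).as_matrix()
        A=Rt@M[:3,:3]; b=Rt@M[:3,3]+np.array(o["ee_pos"])
    v,u=np.mgrid[:384,:512]
    P=np.stack([(u-K[0,2])/K[0,0]*d,(v-K[1,2])/K[1,1]*d,d],-1)@A.T+b
    P[d==0]=np.nan
    return im,P,(K,A,b)
def save(n,im): cv2.imwrite(f"pics/{n}.png",im[...,::-1])
E
python3 - <<'E'
from h import *
print(get_obs())
ims=[]
for c in ["scene","top"]:
    im,P,_=shot(c); save(c,im); np.savez(c,im=im,P=P)
    for n in ["dispenser","pump_top","spout_tip","jug","jug_grip","stirrer","plate_center","beaker","wash_bottle","flask","tube_rack","slide_box","timer"]:
        try:
            for r in boxes_of(c,n)[:3]:
                u,v=np.round(r["centre"]).astype(int); print(c,n,round(r["score"],2),u,v,P[v,u].round())
        except Exception as e: print(c,n,e)
E
```

```text
{'t': 0.0, 'qpos': array([-1.20900883e+00,  4.23818350e-01,  1.63066365e+00,  5.12010019e-06,
        1.08859432e+00, -1.90084945e-02]), 'qvel': array([-0.00011793,  0.00073365,  0.00206986, -0.00012624,  0.00083328,
        0.00174343]), 'joint_torque': array([-1.45229329e-03, -5.44637990e+01, -2.73668557e+01,  6.42918237e-02,
        2.27236538e-02, -1.15460157e-04]), 'ee_pos': array([ 232.11635293, -579.71755234,  221.92608761]), 'orientation': array([-3.08338532e+00, -5.94265018e-01,  3.90278297e-04]), 'ft_force': array([-0.37626927, -0.4122517 ,  0.62920753]), 'moment': array([0.00651452, 0.008221  , 0.05175148]), 'grasp_force': 0.0, 'width': 87.60303509633329}
scene dispenser 0.83 251 234 [693. 100. 152.]
scene pump_top 0.78 250 201 [665.  63. 259.]
scene spout_tip 0.69 250 202 [668.  66. 259.]
scene jug 0.97 335 304 [605. 399.  12.]
scene jug 0.67 284 167 [389. -63. 116.]
scene jug 0.36 171 182 [ 748. -268.  122.]
scene jug_grip 0.98 282 167 [388. -74. 106.]
scene jug_grip 0.93 402 258 [318. 442.  27.]
scene jug_grip 0.69 344 258 [467. 314.  30.]
scene stirrer 0.6 223 154 [ 49
[... 552 characters left out ...]
 8.]
top jug 0.86 267 240 [352. -95.   9.]
top jug 0.83 172 208 [492. 361.  -4.]
top jug_grip 0.88 161 175 [647. 417.  10.]
top jug_grip 0.75 175 205 [506. 347.  -1.]
top jug_grip 0.72 144 239 [343. 481.  25.]
top stirrer 0.59 316 218 [ 459. -313.   87.]
top stirrer 0.32 371 205 [ 528. -578.   36.]
top plate_center 0.72 319 217 [ 464. -327.   82.]
top beaker 0.85 281 148 [ 794. -153.   -1.]
top wash_bottle 0.83 314 159 [ 719. -288.  160.]
top flask 0.76 198 155 [734. 234.  98.]
top tube_rack 0.58 121 203 [507. 589.  51.]
top slide_box 0.83 373 207 [ 519. -590.   30.]
top slide_box 0.19 319 217 [ 464. -327.   82.]
top timer 0.67 232 230 [395.  71.  18.]
top timer 0.21 176 208 [492. 341.   2.]
```

```bash
python3 - <<'E'
import cv2
a=cv2.imread("pics/scene.png");b=cv2.imread("pics/top.png")
cv2.imwrite("pics/s2.png",cv2.resize(a[90:384,100:480],(776,600)))
cv2.imwrite("pics/t2.png",cv2.resize(b[120:290,90:420],None,fx=2.4,fy=2.4,interpolation=cv2.INTER_CUBIC))
E
```

```text
(no output)
```

View pics/s2.png

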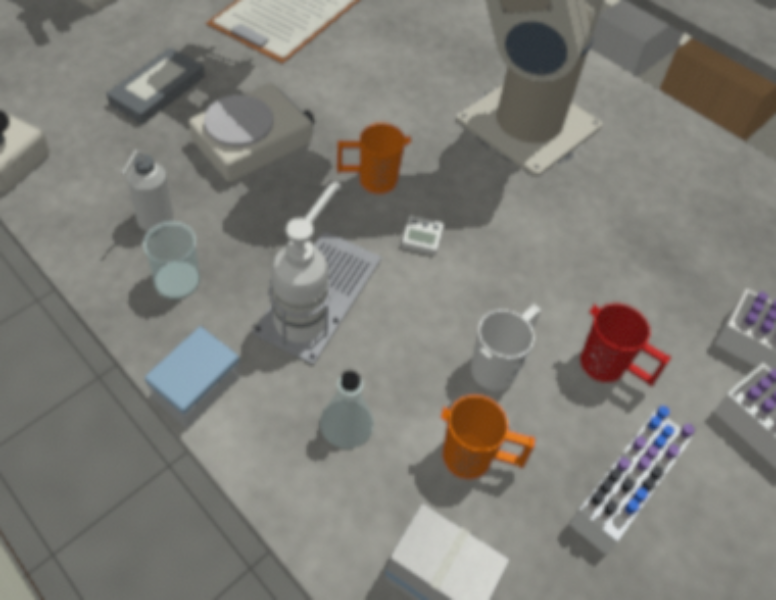

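View pics/t2.png

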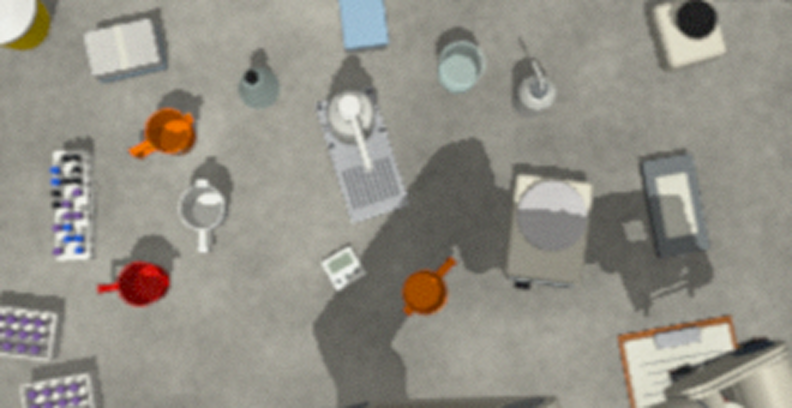

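The white jug is at about (175,207) in the top picture, with its handle towards the robot (−x). The dispenser's spout also points roughly towards −x. The orange and red jugs are look-alikes, and one orange one stands near (352,−95).

```bash
cat >> h.py <<'E'
from scipy.optimize import least_squares
def circ(p):
    s=least_squares(lambda q: np.hypot(p[:,0]-q[0],p[:,1]-q[1])-q[2],[*np.median(p,0)[:2],40],loss="soft_l1",f_scale=2).x
    return s
def sel(P,c,r,z0,z1):
    p=P.reshape(-1,3); m=(np.hypot(p[:,0]-c[0],p[:,1]-c[1])<r)&(p[:,2]>z0)&(p[:,2]<z1); return p[m]
E
python3 - <<'E'
from h import *
for c in ["scene","top"]:
    P=np.load(c+".npz")["P"]
    p=sel(P,(490,350),110,100,125); print(c,"rim",len(p),circ(p[np.hypot(*(p[:,:2]-[490,350]).T)<60]).round(1))
    h=p[(p[:,0]<445)]; print(" handle",len(h),h.mean(0).round(1) if len(h) else "", h.min(0) if len(h) else "")
    p=sel(P,(675,60),170,238,275); print(" head+spout",len(p))
    if len(p):
        x=p[:,:2]; m=x.mean(0); d=np.linalg.svd(x-m)[2][0]; d*=-np.sign(d[0]); s=(x-m)@d
        print("  dir",d.round(3),"ends",(m+d*s.min()).round(),(m+d*s.max()).round(), "zs",np.percentile(p[:,2],[5,50,95]).round())
    p=sel(P,(675,60),40,252,270); print(" top",len(p),p.mean(0).round(1), circ(p).round(1) if len(p)>5 else '')
    p=sel(P,(580,40),200,4,14); r=cv2.minAreaRect(p[:,:2].astype(np.float32)); print(" drip",len(p),r)
    p=sel(P,(480,-300),130,77,95); print(" plate",len(p),cv2.minEnclosingCircle(p[:,:2].astype(np.float32)),np.median(p[:,2]))
    p=sel(P,(480,-300),150,50,75); print(" box",len(p),cv2.minAreaRect(p[:,:2].astype(np.float32)))
E
```

```text
scene rim 255 [497.4 334.   41.1]
 handle 36 [428.8 331.9 104.7] [412.24817781 323.40355009 100.11800728]
 head+spout 233
  dir [-0.946 -0.325] ends [694.  66.] [566.  22.] zs [249. 256. 261.]
 top 138 [673.5  58.5 257.7] [674.2  58.5  16. ]
 drip 1580 ((583.9047241210938, 38.18342590332031), (392.0642395019531, 384.2006530761719), 88.17997741699219)
 plate 672 ((499.8115234375, -330.64794921875), 69.8844985961914) 85.7483920869596
 box 772 ((463.8840026855469, -324.36444091796875), (154.601806640625, 221.91139221191406), 83.6009750366211)
top rim 90 [496.5 335.5  41.6]
 handle 17 [429.3 333.  105.5] [415.59009849 326.64916443 100.20329703]
 head+spout 142
  dir [-0.946 -0.325] ends [694.  67.] [565.  23.] zs [245. 255. 264.]
 top 73 [672.3  59.7 258.8] [673.2  60.   14.9]
 drip 1470 ((580.3963012695312, 39.675506591796875), (390.95745849609375, 395.139892578125), 13.024921417236328)
 plate 592 ((471.8040466308594, -334.2850646972656), 99.12467193603516) 84.76871070534071
 box 774 ((464.10235595703125, -324.00262451171875), (151.8096923828125, 219.7660369873047), 83.64215850830078)
```

```bash
python3 -m creep '[0.018,0.032,0.008,-0.035,0.036,0.064,0.016,-0.07,0.054,0.096,0.024,-0.105,0.072,0.128,0.032,-0.14,0.09,0.16,0.04,-0.175,0.108,0.192,0.048,-0.21,0.126,0.224,0.056,-0.245,0.144,0.256,0.064,-0.28,0.162,0.288,0.07,-0.315,0.18,0.32,0.075,-0.34]' 1 && python3 -m creep '[0.004,0.036,0,0,0.008,0.072,0,0,0.012,0.108,0,0,0.016,0.144,0,0,0.02,0.18,0,0,0.02,0.216,0,0,0.02,0.252,0,0,0.02,0.288,0,0,0.02,0.324,0,0,0.02,0.36,0,0]' && python3 -m creep '[0,0.036,0,0,0,0.072,0,0,0,0.108,0,0,0,0.144,0,0,-0.003,0.177,0,0,-0.006,0.2,0,0,-0.008,0.22,0,0,-0.01,0.23,0,0,-0.01,0.232,0,0,-0.01,0.232,0,0]'
python3 - <<'E'
from h import *
k=cams.get_calibration("wrist");print(np.array(k["mount"]).round(2)); o=get_obs();print(o["ee_pos"],o["orientation"],o["qpos"].round(2))
im,P,_=shot("wrist"); save("w1",im); np.savez("w1",im=im,P=P)
c=circ(sel(P,(497,335),55,105,125));print(c.round(1))
h=sel(P,(425,332),40,80,112);print(len(h),h.mean(0).round(1),cv2.minAreaRect(h[:,:2].astype(np.float32)))
E
```

```text
t: 2.23
ee_pos: [413.0, -258.7, 298.5]
orientation: [3.14, 0.061, 0.002]
ft_force: [0.3, -0.6, -0.2]
width: 87.7
grasp_force: 0.0
t: 3.07
ee_pos: [432.0, 101.6, 298.0]
orientation: [-3.141, -0.064, -0.001]
ft_force: [0.7, -0.0, 0.4]
width: 87.7
grasp_force: 0.0
t: 3.9
ee_pos: [422.1, 331.7, 297.5]
orientation: [3.14, 0.065, -0.0]
ft_force: [-0.0, 0.1, -0.8]
width: 87.8
grasp_force: 0.0
[[   0.     -0.96   -0.27   73.7 ]
 [   1.      0.     -0.     -0.89]
 [   0.     -0.27    0.96 -162.06]
 [   0.      0.      0.      1.  ]]
[422.12964074 331.70114959 297.51762036] [ 3.14048725e+00  6.54008575e-02 -3.88112651e-04] [ 0.64  0.21  1.75 -0.    1.18  2.17]
[496.8 333.2  41.1]
510 [438.3 331.2 102.2] ((437.14337158203125, 332.14630126953125), (47.80033874511719, 35.770050048828125), 0.8894365429878235)
```

View pics/w1.png

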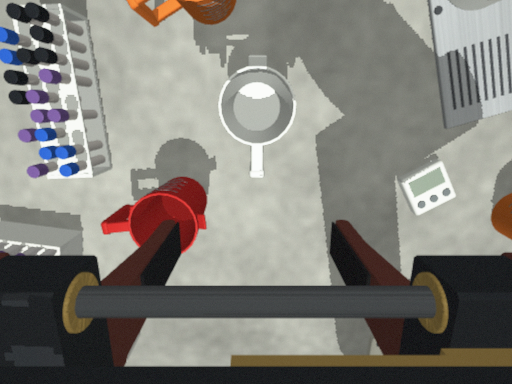

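The white jug's mouth is at (257,105) in the wrist picture, with the handle straight below it ending at (257,177). The camera sits on the jug side of the gripper and would meet the spout there, so I'm turning the gripper by half a turn first.

```bash
python3 -m creep '[0,0,0,0.12,0,0,0,0.24,0,0,0,0.36,0,0,0,0.48,0,0,0,0.6,0,0,0,0.72,0,0,0,0.84,0,0,0,0.96,0,0,0,1.08,0,0,0,1.2]' && python3 -m creep '[0,0,0,0.12,0,0,0,0.24,0,0,0,0.36,0,0,0,0.48,0,0,0,0.6,0,0,0,0.72,0,0,0,0.84,0,0,0,0.96,0,0,0,1.08,0,0,0,1.2]' && python3 -m creep '[0,0,0,0.12,0,0,0,0.24,0,0,0,0.36,0,0,0,0.48,0,0,0,0.6,0,0,0,0.7,0,0,0,0.742,0,0,0,0.742,0,0,0,0.742,0,0,0,0.742]'
```

```text
t: 4.78
ee_pos: [422.7, 330.3, 297.8]
orientation: [2.552, 1.832, -0.0]
ft_force: [0.2, -0.5, -0.6]
width: 87.7
grasp_force: 0.0
t: 5.62
ee_pos: [422.7, 330.3, 297.8]
orientation: [1.072, 2.953, -0.0]
ft_force: [0.6, -0.3, 0.3]
width: 87.7
grasp_force: 0.0
t: 6.45
ee_pos: [422.5, 331.0, 297.8]
orientation: [-0.061, 3.141, -0.0]
ft_force: [-0.0, -0.6, -0.0]
width: 87.9
grasp_force: 0.0
```

```bash
python3 -m creep '[-0.003,-0.001,-0.035,0,-0.003,-0.001,-0.07,0,-0.003,-0.001,-0.105,0,-0.003,-0.001,-0.14,0,-0.003,-0.001,-0.17,0,-0.003,-0.001,-0.195,0,-0.003,-0.001,-0.215,0,-0.003,-0.001,-0.226,0,-0.003,-0.001,-0.231,0,-0.003,-0.001,-0.231,0]' && python3 -m creep '[0,0,0,0,0,0,0,0,0,0,0,0,0,0,0,0,0,0,0,0,0,0,0,0,0,0,0,0,0,0,0,0,0,0,0,0,0,0,0,0]' 0 && python3 -m creep '[0,0,0.004,0,0,0,0.012,0,0,0,0.025,0,0,0,0.04,0,0,0,0.06,0,0,0,0.08,0,0,0,0.09,0,0,0,0.095,0,0,0,0.095,0,0,0,0.095,0]'
python3 - <<'E'
from h import *
print(get_obs()["qpos"].round(2))
im,P,_=shot("scene"); save("s3",cv2.resize(im[90:384,180:480],(600,588)))
p=sel(P,(497,333),60,185,225); print(len(p),circ(p).round(1),p[:,2].max())
E
```

```text
t: 7.28
ee_pos: [419.1, 330.5, 66.1]
orientation: [0.064, -3.14, 0.001]
ft_force: [-0.1, -0.8, 0.1]
width: 87.9
grasp_force: 0.0
t: 8.12
ee_pos: [419.3, 330.8, 66.6]
orientation: [0.065, -3.141, 0.0]
ft_force: [-0.2, -0.3, -0.1]
width: 24.6
grasp_force: 0.0
t: 8.95
ee_pos: [419.0, 330.6, 161.3]
orientation: [0.065, -3.141, 0.0]
ft_force: [-0.5, -0.5, -2.1]
width: 18.4
grasp_force: 30.0
[ 0.65  0.37  1.88 -0.    0.89 -0.97]
312 [497.6 334.5  41.1] 210.07054489755376
```

View pics/s3.png

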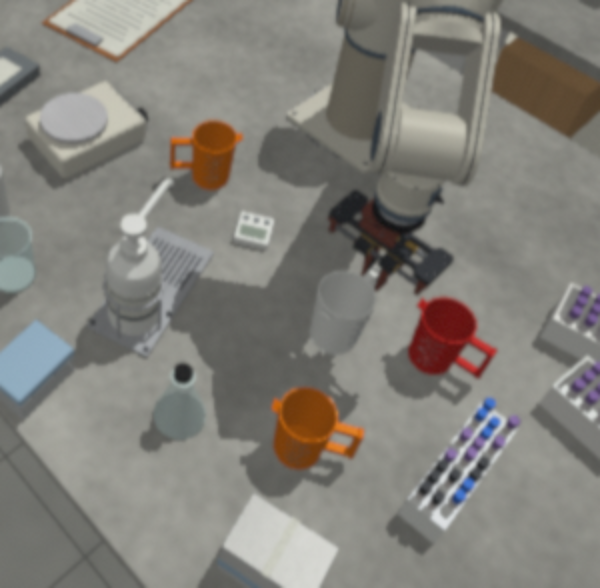

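The jug is lifted upright in the gripper: its rim is at about z=210, with the white jug at (340,310) in the picture.

```bash
python3 -m creep '[0,-0.004,0,0.01,0,-0.012,0,0.03,0,-0.025,0,0.05,0,-0.042,0,0.07,0.002,-0.062,0,0.09,0.003,-0.083,0,0.11,0.003,-0.105,0,0.13,0.003,-0.127,0,0.15,0.003,-0.15,0,0.17,0.003,-0.173,0,0.19]' && python3 -m creep '[0,-0.023,-0.002,0.02,0,-0.046,-0.006,0.04,0,-0.068,-0.01,0.06,0,-0.09,-0.015,0.08,0,-0.11,-0.02,0.1,0,-0.127,-0.025,0.1,0,-0.141,-0.03,0.1,0,-0.152,-0.034,0.1,0,-0.157,-0.036,0.1,0,-0.158,-0.036,0.1]'
python3 - <<'E'
from h import *
im,P,_=shot("scene"); o=get_obs(); print(o["ee_pos"],o["orientation"],o["qpos"].round(2))
t=o["ee_pos"]; p=sel(P,(t[0]+74,t[1]+25),60,145,180);print(circ(p).round(1),p[:,2].max())
im,P,_=shot("top");p=sel(P,(t[0]+74,t[1]+25),60,145,180);print(circ(p).round(1),p[:,2].max())
E
```

```text
t: 9.83
ee_pos: [421.5, 156.4, 160.8]
orientation: [0.365, -3.119, 0.001]
ft_force: [-0.1, -0.3, -0.9]
width: 17.5
grasp_force: 30.0
t: 10.67
ee_pos: [421.5, -1.0, 124.8]
orientation: [0.516, -3.097, -0.001]
ft_force: [-0.0, -0.1, -1.4]
width: 17.5
grasp_force: 30.0
[421.78759307  -0.57785697 125.15224899] [ 5.16355970e-01 -3.09741009e+00 -4.54734142e-04] [-0.03  0.29  2.13  0.    0.72 -1.93]
[496.   25.5  40.9] 175.14256455371742
[497.   27.7  40.5] 178.99711576288496
```

```bash
python3 -m creep '[0.003,0,0,0,0.01,-0.001,0,0,0.02,-0.002,0,0,0.032,-0.003,0,0,0.044,-0.003,0,0,0.055,-0.004,0,0,0.063,-0.005,0,0,0.068,-0.005,0,0,0.069,-0.005,0,0,0.069,-0.005,0,0]' && python3 -m creep '[0,0,-0.006,0,0,0,-0.014,0,0,0,-0.022,0,0,0,-0.03,0,0,0,-0.037,0,0,0,-0.042,0,0,0,-0.045,0,0,0,-0.047,0,0,0,-0.048,0,0,0,-0.048,0]' && python3 -m creep '[0,0,-0.001,0,0,0,-0.0015,0,0,0,-0.002,0,0,0,-0.0025,0,0,0,-0.0025,0,0,0,-0.0025,0]'
python3 - <<'E'
from h import *
for c in ["scene","top"]:
    im,P,_=shot(c); p=sel(P,(566,22),60,100,128);print(circ(p).round(1),p[:,2].max()); save("d"+c,im)
E
```

```text
t: 11.6
ee_pos: [491.3, -5.2, 125.5]
orientation: [0.518, -3.098, -0.0]
ft_force: [-0.3, 0.4, -0.5]
width: 17.8
grasp_force: 30.0
t: 12.43
ee_pos: [491.3, -5.2, 78.1]
orientation: [0.518, -3.099, 0.0]
ft_force: [-0.4, -0.8, 0.3]
width: 17.6
grasp_force: 30.0
t: 12.93
ee_pos: [490.8, -5.5, 76.9]
orientation: [0.518, -3.098, 0.0]
ft_force: [-9.3, -1.6, 24.4]
width: 17.9
grasp_force: 30.0
[564.2  21.1  40.9] 127.86142659618645
[563.9  23.5  40.9] 127.80126498063669
```

```bash
python3 -m creep '[0,0,0.0015,0,0,0,0.0015,0,0,0,0.0015,0]' && python3 -m creep '[0,0,0,0,0,0,0,0,0,0,0,0,0,0,0,0,0,0,0,0,0,0,0,0,0,0,0,0,0,0,0,0]' 1 && python3 -m creep '[-0.004,-0.001,0.01,0,-0.01,-0.003,0.03,0,-0.018,-0.006,0.06,0,-0.025,-0.008,0.095,0,-0.03,-0.01,0.13,0,-0.03,-0.01,0.165,0,-0.03,-0.01,0.2,0,-0.03,-0.01,0.225,0,-0.03,-0.01,0.24,0,-0.03,-0.01,0.245,0]'
python3 - <<'E'
from h import *
for c in ["top","scene"]:
    im,P,_=shot(c); p=sel(P,(565,22),60,105,130);print(circ(p).round(1),p[:,2].max())
save("s4",cv2.resize(im[120:320,180:400],(660,600)))
o=get_obs();print(o["ee_pos"])
p=sel(P,(674,59),25,252,270);print(p.mean(0).round(1),circ(p).round(1))
E
```

```text
t: 13.28
ee_pos: [491.7, -5.3, 77.0]
orientation: [-0.518, 3.098, -0.0]
ft_force: [-2.1, -0.4, 6.3]
width: 17.8
grasp_force: 30.0
t: 13.95
ee_pos: [491.3, -5.2, 76.6]
orientation: [0.518, -3.099, -0.0]
ft_force: [0.2, -0.8, -0.2]
width: 67.8
grasp_force: 0.0
t: 14.78
ee_pos: [462.1, -15.3, 325.3]
orientation: [-0.517, 3.093, -0.002]
ft_force: [0.8, -0.5, -0.3]
width: 87.9
grasp_force: 0.0
[566.4  23.7  41. ] 129.47703871791418
[566.2  21.7  40.9] 127.31406648225834
[461.28280607 -15.25908961 322.63808254]
[676.2  59.6 258. ] [675.8  59.6  15.1]
```

View pics/s4.png

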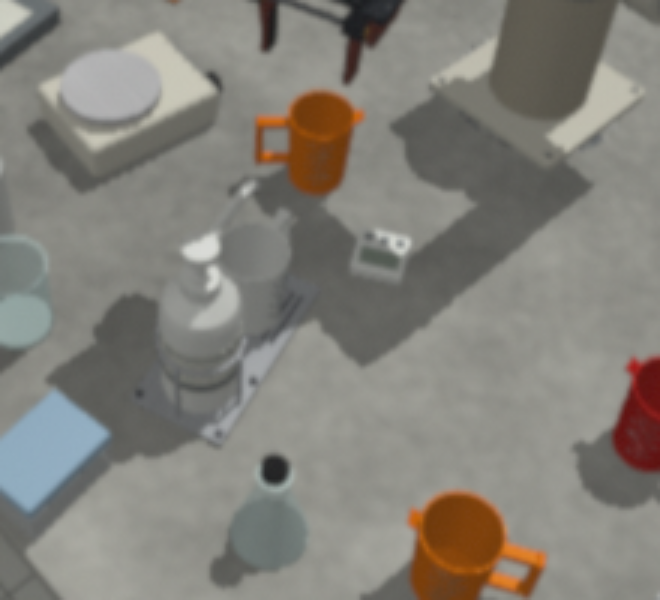

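The jug stands on the drip plate under the spout, at (255,260) in the picture, and is released. Next is the pump.

```bash
python3 -m creep '[0.01,0.004,0,0,0.035,0.012,0,0,0.065,0.023,0,0,0.1,0.035,0,0,0.135,0.048,0,0,0.17,0.06,0,0,0.195,0.069,0,0,0.21,0.074,0,0,0.213,0.075,0,0,0.213,0.075,0,0]' 0 && python3 -m creep '[0,0,-0.01,0,0,0,-0.025,0,0,0,-0.04,0,0,0,-0.05,0,0,0,-0.056,0,0,0,-0.058,0,0,0,-0.058,0,0,0,-0.058,0]'
```

```text
t: 15.72
ee_pos: [674.3, 60.4, 318.7]
orientation: [0.518, -3.095, -0.001]
ft_force: [-1.0, -0.4, -0.0]
width: 24.9
grasp_force: 0.0
t: 16.38
ee_pos: [674.5, 59.7, 264.3]
orientation: [-0.518, 3.098, -0.0]
ft_force: [-0.6, 0.2, -0.0]
width: 0.6
grasp_force: 0.0
```

```bash
python3 -m creep '[0,0,-0.004,0,0,0,-0.008,0,0,0,-0.012,0,0,0,-0.016,0,0,0,-0.02,0,0,0,-0.023,0,0,0,-0.026,0,0,0,-0.028,0,0,0,-0.0295,0,0,0,-0.03,0]' && python3 -m creep '[0,0,0,0,0,0,0,0,0,0,0,0,0,0,0,0,0,0,0,0]'
```

```text
t: 17.22
ee_pos: [675.0, 59.8, 234.5]
orientation: [-0.518, 3.097, -0.0]
ft_force: [-0.4, -0.4, 7.7]
width: 0.5
grasp_force: 3.9
t: 17.63
ee_pos: [675.1, 59.9, 234.8]
orientation: [-0.518, 3.096, -0.0]
ft_force: [0.3, 0.2, 7.3]
width: 0.5
grasp_force: 3.8
```

```bash
python3 -m creep '[0,0,-0.001,0,0,0,-0.0015,0,0,0,-0.002,0,0,0,-0.002,0,0,0,-0.002,0,0,0,-0.002,0,0,0,-0.002,0]' && python3 -m creep '[0,0,0.003,0,0,0,0.007,0,0,0,0.011,0,0,0,0.015,0,0,0,0.019,0,0,0,0.023,0,0,0,0.027,0,0,0,0.032,0,0,0,0.045,0,0,0,0.065,0]' && python3 -m creep '[0,0,0.03,0,0,0,0.04,0,0,0,0.04,0,0,0,0.04,0]' 
python3 - <<'E'
from h import *
for c in ["top","scene"]:
    im,P,_=shot(c); p=sel(P,(566,22),60,105,130);print(circ(p).round(1),p[:,2].max())
    p=sel(P,(675,59),25,225,270);print(len(p),np.percentile(p[:,2],[50,90]) if len(p) else 0)
# stirrer
    q=sel(P,(490,-327),120,77,95)[:,:2]
    s=least_squares(lambda a: 1/(1+np.exp(-(67-np.hypot(*(q-a).T))/1.)) -1,[490,-327]).x; print("plate",len(q),s.round(1))
    q=sel(P,(480,-325),150,56,74)[:,:2]; print(cv2.minAreaRect(q.astype(np.float32)))
print(get_obs()["ee_pos"],get_obs()["qpos"].round(2))
E
```

```text
t: 18.22
ee_pos: [675.1, 59.8, 233.4]
orientation: [-0.518, 3.096, -0.0]
ft_force: [-2.0, -1.1, 11.2]
width: 0.3
grasp_force: 5.3
t: 19.05
ee_pos: [672.6, 59.7, 294.9]
orientation: [0.517, -3.093, -0.001]
ft_force: [0.5, -0.3, 0.9]
width: 0.5
grasp_force: 0.0
t: 19.38
ee_pos: [674.1, 59.8, 336.6]
orientation: [-0.518, 3.098, 0.0]
ft_force: [-0.3, -0.2, -0.3]
width: 0.2
grasp_force: 0.0
[  1563.2 -50963.6  50956.5] 126.62615877212033
18 [253.21051833 260.1872618 ]
plate 573 [ 498.7 -327.2]
((470.26776123046875, -324.1866455078125), (149.97238159179688, 207.20230102539062), 83.52021789550781)
[566.2  21.7  41.1] 129.45391321078114
142 [258.08856206 261.10779034]
plate 350 [ 500.8 -330.2]
((479.7491455078125, -327.61962890625), (154.5363311767578, 191.01449584960938), 85.04271697998047)
[673.35236064  59.75589897 334.76240839] [ 0.07  0.41  1.39  0.    1.35 -1.83]
```

The pump is back up, at z≈258, and the jug is still in place. Next I'll grasp it again.

```bash
python3 -m creep '[-0.01,-0.004,0,0,-0.035,-0.012,0,0,-0.065,-0.023,0,0,-0.1,-0.035,0,0,-0.135,-0.048,0,0,-0.17,-0.06,0,0,-0.195,-0.069,0,0,-0.21,-0.074,-0.005,0,-0.213,-0.075,-0.012,0,-0.213,-0.075,-0.014,0]' 1 && python3 -m creep '[0,0,-0.01,0,0,0,-0.035,0,0,0,-0.07,0,0,0,-0.105,0,0.005,0.002,-0.14,0,0.012,0.005,-0.175,0,0.02,0.007,-0.205,0,0.026,0.009,-0.228,0,0.03,0.01,-0.242,0,0.03,0.01,-0.245,0]' && python3 -m creep '[0,0,-0.001,0,0,0,-0.001,0,0,0,-0.001,0]'
```

```text
t: 20.32
ee_pos: [459.9, -15.3, 320.9]
orientation: [0.516, -3.096, -0.001]
ft_force: [-0.1, 0.2, -0.3]
width: 63.5
grasp_force: 0.0
t: 21.15
ee_pos: [490.8, -4.5, 73.7]
orientation: [0.518, -3.094, -0.002]
ft_force: [0.0, -0.4, 0.1]
width: 87.7
grasp_force: 0.0
t: 21.4
ee_pos: [491.8, -5.1, 77.2]
orientation: [-0.518, 3.098, -0.0]
ft_force: [0.3, -0.7, 0.1]
width: 87.7
grasp_force: 0.0
```

```bash
python3 -m creep '[0,0,0,0,0,0,0,0,0,0,0,0,0,0,0,0,0,0,0,0,0,0,0,0,0,0,0,0,0,0,0,0,0,0,0,0,0,0,0,0]' 0 && python3 -m creep '[0,0,0,0,0,0,0,0,0,0,0,0,0,0,0,0,0,0,0.003,0,0,0,0.01,0,0,0,0.02,0,0,0,0.03,0,0,0,0.04,0,0,0,0.045,0]' && python3 -m creep '[-0.003,-0.001,0,0,-0.01,-0.004,0,0,-0.02,-0.007,0,0,-0.032,-0.011,0,0,-0.044,-0.015,0,0,-0.055,-0.019,0,0,-0.062,-0.022,0.003,0,-0.066,-0.023,0.01,0,-0.067,-0.023,0.025,0,-0.067,-0.023,0.04,0]' && python3 -m creep '[0,0,0.015,0,0,0,0.03,0,0,0,0.042,0,0,0,0.048,0,0,0,0.05,0,0,0,0.05,0]'
python3 - <<'E'
from h import *
o=get_obs();t=o["ee_pos"];print(t,o["qpos"].round(2))
for c in ["top","scene"]:
    im,P,_=shot(c);p=sel(P,(t[0]+74,t[1]+26),60,230,265);print(circ(p).round(1),p[:,2].max())
E
```

```text
t: 22.23
ee_pos: [491.3, -5.2, 76.7]
orientation: [0.518, -3.099, -0.0]
ft_force: [0.2, 0.2, 0.0]
width: 25.1
grasp_force: 0.0
t: 23.07
ee_pos: [492.2, -5.2, 123.7]
orientation: [-0.517, 3.096, -0.001]
ft_force: [0.3, -1.2, -1.5]
width: 17.9
grasp_force: 30.0
t: 23.9
ee_pos: [423.5, -28.4, 162.3]
orientation: [0.517, -3.098, -0.0]
ft_force: [0.7, -0.3, -1.0]
width: 17.5
grasp_force: 30.0
t: 24.4
ee_pos: [424.6, -28.3, 212.2]
orientation: [-0.518, 3.097, -0.001]
ft_force: [0.3, -0.9, -0.7]
width: 17.7
grasp_force: 30.0
[424.55522393 -28.26729046 212.16872575] [-0.09  0.14  2.06  0.    0.94 -2.  ]
[500.1   1.2  40.5] 263.4934578531427
[499.3  -1.   40.8] 262.7165731692892
```

```bash
python3 -m creep '[0,-0.003,0,-0.01,0,-0.01,0,-0.03,0,-0.02,0,-0.06,0,-0.033,0,-0.1,0,-0.047,0,-0.14,0,-0.062,0,-0.18,0,-0.077,0,-0.22,0,-0.092,0,-0.26,0,-0.107,0,-0.3,0,-0.122,0,-0.34]' && python3 -m creep '[0,-0.015,0,-0.04,0,-0.03,0,-0.08,0,-0.045,0,-0.12,0,-0.06,0,-0.16,0,-0.075,0,-0.2,0,-0.09,0,-0.24,0,-0.105,0,-0.29,0,-0.12,0,-0.34,0,-0.132,0,-0.38,0,-0.14,0,-0.4]' && python3 -m creep '[0,-0.005,0,-0.01,0,-0.007,0,-0.01,0,-0.007,0,-0.01,0,-0.007,0,-0.01]'
python3 - <<'E'
from h import *
o=get_obs();t=o["ee_pos"];print(t,o["qpos"].round(2))
for c in ["top","scene"]:
    im,P,_=shot(c);p=sel(P,(t[0]+74,t[1]-30),60,235,265);print(circ(p).round(1),p[:,2].max())
save("s5",cv2.resize(im[90:240,120:320],(800,600)))
E
```

```text
t: 25.33
ee_pos: [423.9, -151.8, 211.4]
orientation: [-0.02, -3.141, -0.0]
ft_force: [0.7, 0.5, -1.1]
width: 17.8
grasp_force: 30.0
t: 26.17
ee_pos: [423.9, -292.0, 211.4]
orientation: [-0.644, -3.075, 0.0]
ft_force: [-0.4, -0.5, -1.5]
width: 18.2
grasp_force: 30.0
t: 26.5
ee_pos: [424.2, -296.8, 211.6]
orientation: [-0.652, -3.073, -0.0]
ft_force: [0.1, -0.3, -0.8]
width: 18.3
grasp_force: 30.0
[ 424.18158619 -296.79778302  211.5605505 ] [-0.63  0.28  1.87  0.    0.99 -1.79]
[ 497.4 -324.7   40.7] 264.9083028841951
[ 496.1 -326.6   41.1] 263.36595662882746
```

View pics/s5.png

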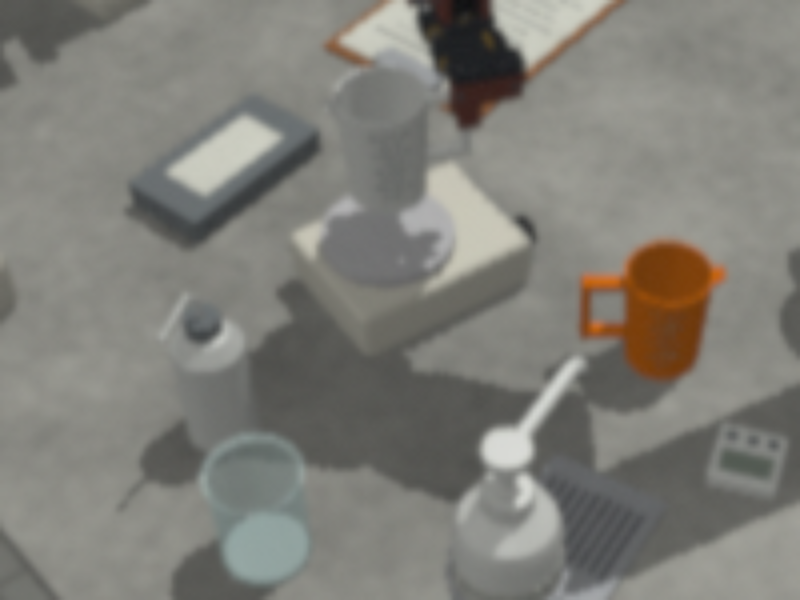

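The jug, at (385,130) in the picture, hangs above the plate at (385,240). I'll lower it gently, in small steps at the end.

```bash
python3 -m creep '[0,-0.001,-0.005,0,0.001,-0.002,-0.013,0,0.001,-0.002,-0.022,0,0.001,-0.002,-0.031,0,0.001,-0.002,-0.039,0,0.001,-0.002,-0.046,0,0.001,-0.002,-0.051,0,0.001,-0.002,-0.053,0,0.001,-0.002,-0.054,0,0.001,-0.002,-0.054,0]' && python3 -m creep '[0,0,-0.0005,0,0,0,-0.001,0,0,0,-0.001,0,0,0,-0.001,0]'
python3 -m creep '[0,0,-0.0005,0,0,0,-0.0005,0,0,0,-0.0005,0]'
```

```text
t: 27.43
ee_pos: [425.3, -299.2, 157.5]
orientation: [-0.653, -3.073, -0.0]
ft_force: [-1.0, 0.7, -0.9]
width: 17.6
grasp_force: 30.0
t: 27.77
ee_pos: [425.4, -299.3, 156.9]
orientation: [0.653, 3.073, -0.0]
ft_force: [-0.5, -0.0, -1.8]
width: 17.8
grasp_force: 30.0
t: 28.02
ee_pos: [425.3, -299.2, 156.2]
orientation: [0.653, 3.073, -0.0]
ft_force: [-0.7, -0.8, -1.3]
width: 17.5
grasp_force: 30.0
```

```bash
python3 -m creep '[0,0,-0.0005,0,0,0,-0.001,0,0,0,-0.001,0,0,0,-0.001,0]'; python3 -m creep '[0,0,-0.0005,0,0,0,-0.0005,0,0,0,-0.0005,0]'
```

```text
t: 28.35
ee_pos: [425.3, -299.2, 155.1]
orientation: [-0.653, -3.073, -0.0]
ft_force: [-1.3, -0.3, -0.5]
width: 18.1
grasp_force: 30.0
t: 28.6
ee_pos: [425.3, -299.2, 154.6]
orientation: [-0.653, -3.073, -0.0]
ft_force: [-0.3, 0.2, -1.7]
width: 17.6
grasp_force: 30.0
```

```bash
python3 -m creep '[0,0,-0.0005,0,0,0,-0.0005,0,0,0,-0.0005,0]'; python3 -m creep '[0,0,-0.0005,0,0,0,-0.0005,0,0,0,-0.0005,0]'
```

```text
t: 28.85
ee_pos: [425.3, -299.2, 154.2]
orientation: [-0.653, -3.073, 0.0]
ft_force: [0.5, -0.2, -0.7]
width: 17.8
grasp_force: 30.0
t: 29.1
ee_pos: [425.3, -299.2, 153.7]
orientation: [0.653, 3.073, -0.0]
ft_force: [0.4, -0.8, -1.7]
width: 17.6
grasp_force: 30.0
```

```bash
python3 -m creep '[0,0,-0.0005,0,0,0,-0.0005,0,0,0,-0.0005,0]'; python3 -m creep '[0,0,-0.0005,0,0,0,-0.0005,0,0,0,-0.0005,0]'
```

```text
t: 29.35
ee_pos: [425.3, -299.3, 153.6]
orientation: [0.653, 3.073, -0.0]
ft_force: [-2.4, 0.4, 6.0]
width: 17.8
grasp_force: 30.0
t: 29.6
ee_pos: [425.3, -299.2, 153.6]
orientation: [0.653, 3.073, -0.0]
ft_force: [-4.0, 2.0, 10.8]
width: 18.2
grasp_force: 30.0
```

Contact at 10.8 N. I'll ease back slightly, then release and retreat.

```bash
python3 -m creep '[0,0,0.0005,0,0,0,0.0005,0]' && python3 -m creep '[0,0,0,0,0,0,0,0,0,0,0,0,0,0,0,0,0,0,0,0,0,0,0,0,0,0,0,0,0,0,0,0]' 1 && python3 -m creep '[-0.004,0.002,0.01,0,-0.01,0.004,0.03,0,-0.018,0.008,0.06,0,-0.025,0.011,0.09,0,-0.03,0.013,0.12,0,-0.03,0.013,0.145,0,-0.03,0.013,0.16,0,-0.03,0.013,0.165,0,-0.03,0.013,0.165,0]'
python3 - <<'E'
from h import *
for c in ["top","scene"]:
    im,P,_=shot(c); p=sel(P,(498,-328),60,185,212);print(circ(p).round(1),p[:,2].max())
    p=sel(P,(675,59),25,225,270);print(np.percentile(p[:,2],[50,90]))
a=cams.get_image("top")[0]
save("s6",np.hstack([cv2.resize(im[90:240,140:290],(400,400)),cv2.resize(a[150:280,260:390],(400,400))]))
E
```

```text
t: 29.77
ee_pos: [425.3, -299.2, 153.5]
orientation: [0.653, 3.073, -0.0]
ft_force: [-1.8, 2.1, 7.3]
width: 18.0
grasp_force: 30.0
t: 30.43
ee_pos: [425.3, -299.2, 153.2]
orientation: [0.653, 3.073, -0.0]
ft_force: [0.1, 0.3, 0.7]
width: 67.8
grasp_force: 0.0
t: 31.18
ee_pos: [395.6, -286.5, 319.9]
orientation: [0.653, 3.07, -0.002]
ft_force: [0.1, -0.3, 0.3]
width: 87.9
grasp_force: 0.0
[ 497.9 -327.4   41.9] 207.9544811501196
[256.48360664 262.42382023]
[ 497.  -329.    41.8] 207.04765165323545
[258.05759088 260.74731573]
```

View pics/s6.png

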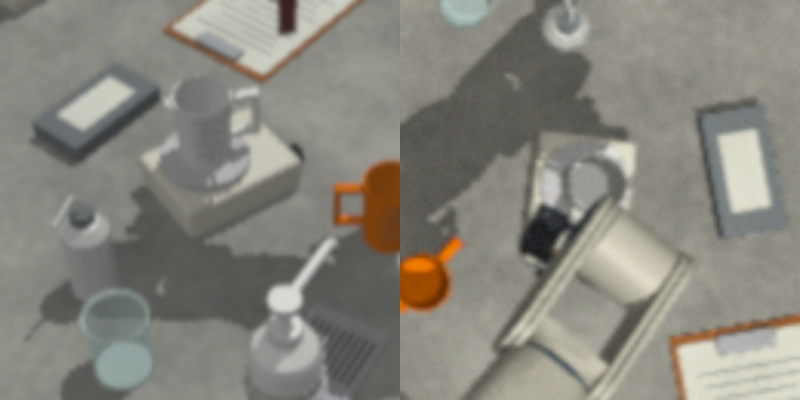

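The jug stands upright near the middle of the plate, at (205,130) in the left picture. It is released, the pump is up and the gripper is clear.

```bash
python3 -c "
from workcell import ticket
print(ticket.close_job())"
```

```text
the job is handed in; nothing more can be done
None
```

The job is handed in at about 31 s: the jug was placed under the spout, the pump was pressed fully and sprang back up, and the jug now stands upright and released within a few millimetres of the stirrer plate's measured centre; the hand-in returned no verdict.

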